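# Pass a rotor sleeve through the one-way gate into its case

## Task

Take the brass rotor sleeve off its wooden rest and lay it in the loading V of the pass-through fixture, in front of the shut flap. Then push it along the V, through the sprung one-way flap and on into the case until it is fully home against the end wall, so that the flap springs shut behind it. Leave the other things on the bench where they are.

Things in the scene. Friction and masses are not known exactly. Their poses are not given: they have to be found in the camera images.
- sleeve_center (a point): Centre of the brass rotor sleeve: a plain brass cylinder 110 mm long, 50 mm in diameter, about 0.6 kg, flat closed ends. Its x axis runs along its length; both ends are alike. It lies level in the wooden rest, its axis 55 mm above the bench. Fingers can close across its middle (see the rest).
- rest: The fixed wooden rest under the sleeve, 120 mm long (its x, along the sleeve), under 50 mm wide, 42 mm high; origin at the centre of its underside. Two V chocks, 37 to 55 mm from the middle, carry the sleeve; the 74 mm between them is free down to 12 mm above the bench.
- fixture: Fixed grey iron pass-through fixture, base plate 400 x 110 x 10 mm. Origin on the bench below the shut flap, on the V's middle line; x = direction of travel from loading end to case, y to the left of travel, z up. A straight 45 degree steel V runs from x = -175 to 200 mm and carries the sleeve with its axis at y = 0, 55 mm above the bench.
- load_point (a point): Where the sleeve's centre may be laid in the loading V: fixture x = -95 mm, y = 0, 55 mm above the bench. The loading V is x = -175 to -5 mm, open at its rear end. The V's upper edges are 23 mm either side of the middle, 42 mm above the bench; fingers can straddle it down to 10 mm above the bench.
- gate (a point): Middle of the gate opening, fixture x = 0, y = 0, 70 mm above the bench. The opening runs from y = -31 mm (stop post) to +36 mm (hinge post); both posts are 92 mm high and nothing lies above. Beyond it, from x = 5 to 105 mm, the V is again open on top, so shut fingers can follow the sleeve through.
- home_point (a point): Where the sleeve's centre is when fully home: fixture x = 145 mm, y = 0, 55 mm above the bench. The sleeve's rear face is then at x = 90 mm, 15 mm outside the case mouth and clear of the flap's sweep.
- case_mouth (a point): Middle of the case's mouth: fixture x = 105 mm, y = 0, 55 mm above the bench. The case is 55 mm wide inside, its roof's underside 83 mm and top 89 mm above the bench, with a 20 mm slot along the middle of the roof; solid end wall at x = 200 mm, so 95 mm deep.
- flap (a joint): Sprung steel flap across the V: upright plate 4 mm thick, from 47 to 91 mm above the bench, on a vertical hinge at fixture x = 0, y = +42 mm. 0 = shut; grows as its free edge swings towards the case, to 1.5 rad; sweeps 78 mm from the hinge. Cannot open the other way. The light spring (0.02 to 0.046 N m, a few newtons at the sleeve) shuts it when nothing holds it.
- flywheel: Steel mock flywheel lying flat, 150 mm in diameter, 42 mm high, bystander; origin under its centre.
- foot_a: Dark cast iron mounting foot, 110 x 55 x 64 mm, bystander beyond the fixture; origin under its centre.
- foot_b: The other cast iron mounting foot, alike, bystander to the robot's left; origin under its centre.
- wrench: Steel wrench 190 mm long, bystander lying beyond the rest.
- oil_can: Steel can 60 mm in diameter, 120 mm high, bystander; origin under its centre.
Things that resemble listed ones, but are neither listed nor needed, are in the scene too. Of the things shaped like the part that bears sleeve_center, the brass one is meant.

How it is judged:
On the way, in this order (a step that is already met when the one before it is completed fails the run):
1. the sleeve lies in the loading V (within 8 mm of the V's line and height), wholly in front of the shut flap (x of sleeve_center in the frame of fixture between -0.155 and -0.053 m and y of sleeve_center in the frame of fixture between -0.008 and 0.008 m and height (world z) of sleeve_center below 0.063 m and value of joint flap below 0.1 rad), for 0.2 s.
2. the sleeve, still low in the V, is passing the gate and holds the flap open (over 0.6 rad) (x of sleeve_center in the frame of fixture between -0.05 and 0.06 m and y of sleeve_center in the frame of fixture between -0.01 and 0.01 m and height (world z) of sleeve_center below 0.067 m and value of joint flap above 0.6 rad), for 0.1 s.
At the end, for the whole second after the job is handed in: The sleeve lies still in the case, its centre within 8 mm of the home point and its axis within 0.08 rad of the case's, and the flap is shut behind it (under 0.06 rad) (distance between sleeve_center and home_point below 0.008 m and angle between the x axis of sleeve_center and the x axis of fixture, either way round below 0.08 rad and value of joint flap below 0.06 rad and linear speed of sleeve below 0.01 m/s); the robot touches nothing.
It fails at once if a loose bystander (flywheel, either foot, wrench or can) is moved more than 30 mm (distance of any of flywheel, foot_a, foot_b, wrench, oil_can from where it was at the start of the episode above 0.03 m).
It also fails if it takes over 59 s, if anything falls off the work surface, if the arm or the gripper's body presses on something with over 40 N, if the wrist force passes 120 N, or if a joint passes its speed limit or range.

## Robot

A 6-joint arm with a two-finger parallel gripper is mounted at the origin on the work surface. World frame = base frame: x ahead of the robot, y to its left, z up, the work surface at z = 0. Lengths are in m, angles in rad, forces in N, time in s.
With the tool pointing down it reaches from about 0.3 to 0.85 m from the base axis. Payload 5.4 kg.
Tool frame: the origin (TCP) lies at the very end of the fingers, on their centre line; the grasp point (between the pads) lies hold_point_z behind it (hold_point_z is the distance from the TCP to the grasp point, in m); z points along the fingers, y is the line along which they close (so a half turn about z gives the same grasp; the last joint's range is limited). The gripper opens to 85 mm and grips with 20 to 120 N. Pads are 22 mm wide; open, the fingers measure 114 mm over their backs; the gripper's body (76 mm by 85 mm) begins 54 mm behind the grasp point. The pads swing forward as they close: fully open they stand 13 mm farther back than shut.
Start: joints at [0.893, 0.158, 1.597, -0, 1.386, -0.21], TCP at [0.259, 0.513, 0.231] pointing down, gripper open.
Joint ranges: [-2.91, 2.91], [-0.94, 2.29], [0.18, 2.7], [-1.29, 4.43], [0.17, 2.64], [-3, 3]. Speed limits (rad/s): [2.57, 2.57, 3.14, 3.14, 3.14, 3.14].

## Interface

Orientations are given as a rotation vector (axis times angle).
In Python, from rig import * gives the robot as it stands.
- The arm moves only by the shell command python3 -m handwheel 'ROWS' [FORCE]. ROWS is JSON, a list of rows, each a list of 3 entries, a list of its own where there are three numbers: the shift along the tool's x, y, z scaled (see below), then the turn, a rotation vector about the tool's x, y, z scaled (see below), then the opening, from 0 (shut) to 1 (fully open). In form: [[[x, y, z], [rx, ry, rz], claw], ...]. A call has 1 to 20 rows; each row is the pose to reach, as a shift and turn from the pose commanded when the call began, along the tool's axes at that moment; what a row does not reach only later rows make up. The controller multiplies each number of a shift by 20 cm and each number of a turn by 45 degrees. A row lasts 1/12 s, in which the tool goes at most 41.7 mm and 7.16 degrees, less where a joint would pass 70% of its speed; a pose out of reach is approached as far as the arm can. A call with a number of a shift or a turn outside -1 to 1 is refused whole. A call with a gripper value outside its range is refused whole. The fingers move at their own pace and stop on an object; FORCE is the grip in N (left out, the last holds). Time passes only in rows, so rows that repeat a pose let the fingers close. It gives the time, the measured TCP pose, the force, the opening and the grip force at its end, in the units of the state.
- get_obs(): the state, without advancing time (a new reading comes with each control period).
- snapshot(name): name is "side" or "top"; returns the picture (400x640x3 uint8, red, green, blue); there is no depth.
- get_calibration(name): a dict with "camera_matrix" (3x3 intrinsics, pixels), "R" (3x3) and "t" (3): a world point X has camera coordinates R X + t. Camera axes: x right, y down, z forward; pixel columns grow to the right and rows downward; lengths in m; the calibration is good to about 2 mm. A picture is of the moment at which its call begins. get_calibration takes no time and is no camera call.
- job_done(): hands the job in; it is judged then, once.
Trained networks look in the newest picture that a camera, given by its name, has taken for a name from the list of things; names that differ only in an ending like _2 or _b are one class to them, and where a whole thing is asked for, a point or a joint stands for the part that bears it (a point fixed in the world has none). Each returns a list of dicts, best first, with "score" (0 to 1); they miss things now and then, are a little off and sometimes report something else, mostly with a low value. They report only what shows in the picture. A call takes as long as a camera call. They do not tell look-alikes from the thing itself.
- trace(query, camera): "region" (400x640 bool, what is visible of it) and "pixel" ([column, row] in pixels, amid what is visible of it).
The state is a dict: "clock": time; "joints": joint angles; "qd": joint speeds; "effort": joint torques, N m; "eef_pos": TCP position; "tcp_rot": TCP orientation; "wrist_force": force on the tool from outside, world axes, zero at the start; "torque": the same for the moment, N m; "gripper_width": finger opening in m; "grasp_force": force on a finger pad.
Only numpy, scipy, OpenCV 4.12 (cv2) and the standard library are available. Lean on these libraries where they do the work, as an engineer would, in place of code of your own. Each camera call takes 0.05 s, during which the arm holds its last target. There are 200 camera calls.

## Working session

There is one attempt and no reset: what is moved stays moved. The work goes in short steps, Python scripts to look and compute and a shell command to move; the robot and the scene stay as the last step left them, time stands still between calls to the robot, and variables do not carry over. Pictures are saved under pics/ and viewed, at most 10 in all, crops included, and the job is handed in when it is done.

```bash
mkdir -p pics; ls; python3 - <<'E'
from rig import *
import cv2,numpy as np
o=get_obs();print({k:np.round(v,3) for k,v in o.items()})
for n in("top","side"):
    c=get_calibration(n);print(n,np.round(c["camera_matrix"],1).tolist(),np.round(c["R"],3).tolist(),np.round(c["t"],3).tolist())
    im=snapshot(n);cv2.imwrite(f"pics/{n}0.png",im[:,:,::-1])
    for q in("sleeve_center","rest","fixture","flap","flywheel","foot_a","oil_can","wrench"):
        print(n,q,[(round(float(d["score"]),2),np.round(d["pixel"]).tolist(),int(d["region"].sum())) for d in trace(q,n)])
try: print(hold_point_z)
except Exception as e: print(e)
E
```

```text
pics
{'clock': np.float64(0.0), 'joints': array([ 0.893,  0.159,  1.598,  0.   ,  1.386, -0.21 ]), 'qd': array([ 0.003, -0.001, -0.   , -0.   ,  0.   ,  0.001]), 'effort': array([-0.0000e+00, -3.9600e+01, -3.3143e+01, -0.0000e+00,  8.0000e-03,
        0.0000e+00]), 'eef_pos': array([0.259, 0.513, 0.23 ]), 'tcp_rot': array([-7.280e-01, -3.055e+00,  3.000e-03]), 'wrist_force': array([0.235, 0.252, 0.948]), 'torque': array([-0.003,  0.011,  0.015]), 'grasp_force': np.float64(0.0), 'gripper_width': np.float64(0.085)}
top [[418.8, 0.0, 318.0], [0.0, 418.8, 206.4], [0.0, 0.0, 1.0]] [[-0.024, -1.0, -0.013], [-0.994, 0.025, -0.108], [0.108, 0.01, -0.994]] [0.011, 0.57, 1.168]
top sleeve_center [(0.85, [492.0, 260.0], 777), (0.72, [422.0, 286.0], 762), (0.59, [448.0, 230.0], 752)]
top rest [(0.67, [303.0, 225.0], 5468)]
top fixture [(0.73, [301.0, 231.0], 5241)]
top flap [(0.69, [158.0, 220.0], 2216), (0.52, [303.0, 226.0], 5266), (0.47, [310.0, 232.0], 24)]
top flywheel [(0.89, [159.0, 219.0], 2262)]
top foot_a [(0.92, [192.0, 296.0], 841), (0.74, [299.0, 232.0], 5259), (0.62, [343.0, 144.0], 723)]
top oil_can [(0.89, [499.0, 202.0], 742)]
top wrench [(0.88, [409.0, 163.0], 380), (0.64, [306.0, 229.0], 5261)]
side [[381.1, 0.0, 311.2], [0.0, 381.1, 200.7], [0.0, 0.0, 1.0]] [[0.971, -0.237, -0.015], [-0.16, -0.606, -0.779], [0.176, 0.759, -0.627]] [-0.556, 0.115, 1.142]
side sleeve_center [(0.97, [313.0, 286.0], 957), (0.88, [288.0, 348.0], 1265), (0.85, [254.0, 290.0], 881)]
side rest [(0.66, [316.0, 302.0], 384), (0.5, [291.0, 202.0], 3294)]
side fixture [(0.71, [292.0, 202.0], 3308)]
side flap [(0.67, [292.0, 189.0], 245)]
side flywheel [(0.85, [280.0, 135.0], 702)]
side foot_a [(0.91, [229.0, 160.0], 405), (0.57, [374.0, 211.0], 588)]
side oil_can [(0.75, [366.0, 336.0], 1312)]
side wrench [(0.75, [380.0, 264.0], 379), (0.31, [290.0, 202.0], 3261)]
0.0187
```

View pics/top0.png

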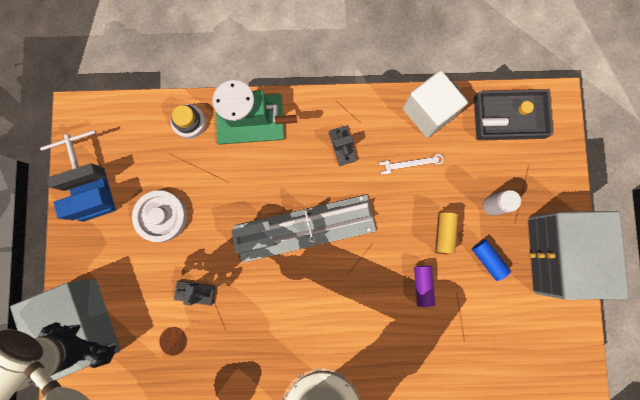

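View pics/side0.png

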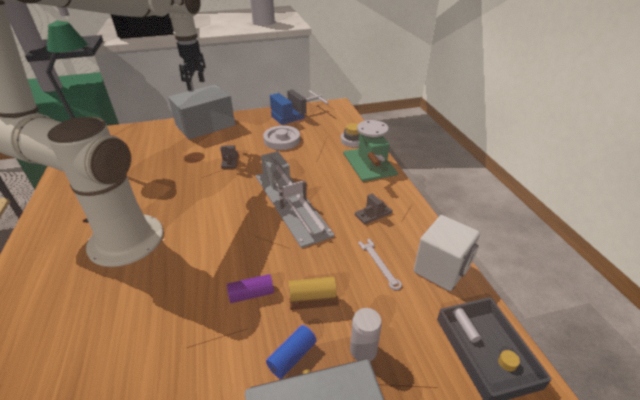

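The candidates for the sleeve in the top view are yellow/brass at (447,232), blue at (492,260) and purple at (425,286). The brass one sits on a wooden rest, seen in the side view at (313,288), so I choose that one. The fixture runs from its loading end on the right (375,215) to the case on the left (237,245), with the flap near (308,226).

```bash
cat > h.py <<'E'
from rig import *
import cv2,numpy as np
from scipy.spatial.transform import Rotation as Ro
def ray(n,p,z):
    c=get_calibration(n);R=np.array(c["R"]);t=np.array(c["t"]);C=-R.T@t
    d=R.T@np.linalg.inv(c["camera_matrix"])@[p[0],p[1],1.]
    return C+d*(z-C[2])/d[2]
def proj(n,X):
    c=get_calibration(n);q=(np.array(c["R"])@np.atleast_2d(X).T).T+c["t"];q=q@np.array(c["camera_matrix"]).T
    return q[:,:2]/q[:,2:]
E
python3 - <<'E'
from h import *
from scipy.optimize import minimize
im={n:snapshot(n) for n in("top","side")}
def hull(pts): return cv2.convexHull(np.float32(pts))
def mask(polys):
    m=np.zeros((400*4,640*4),np.uint8)
    for p in polys: cv2.fillConvexPoly(m,np.int32(hull(p)*4+1.5),1)
    return cv2.resize(m.astype(np.float32),(640,400),interpolation=cv2.INTER_AREA)
def box(x0,x1,y0,y1,z0,z1): return np.array([[x,y,z] for x in(x0,x1) for y in(y0,y1) for z in(z0,z1)])
def place(P,v): return np.c_[P[:,0]*np.cos(v[2])-P[:,1]*np.sin(v[2])+v[0],P[:,0]*np.sin(v[2])+P[:,1]*np.cos(v[2])+v[1],P[:,2]]
a=np.linspace(0,2*np.pi,40)
cyl=np.array([[s*.055,.025*np.cos(t),.055+.025*np.sin(t)] for s in(-1,1) for t in a])
# base plate offset relative to the origin: x0 free, fitted; case as box
def fixparts(x0): return [box(x0,x0+.4,-.055,.055,0,.01),box(.105,.205,-.0335,.0335,0,.089),box(-.175,.2,-.023,.023,0,.042)]
def pick(q,n,near):
    r=trace(q,n);return min(r,key=lambda d:np.hypot(*(np.array(d["pixel"])-near)))["region"].astype(np.float32)
S={"top":pick("sleeve_center","top",(447,232)),"side":pick("sleeve_center","side",(313,288))}
F={"top":pick("fixture","top",(301,231)),"side":pick("fixture","side",(291,202))}
def fit(parts,M,v0,step,names):
    def cost(v):
        s=0
        for n in names:
            s+=np.abs(mask([proj(n,place(P,v)) for P in parts(v)])-M[n]).sum()
        return s
    sim=np.array([v0]+[np.array(v0)+np.eye(len(v0))[i]*step[i] for i in range(len(v0))])
    r=minimize(cost,v0,method="Nelder-Mead",options=dict(initial_simplex=sim,maxiter=250,xatol=1e-4,fatol=.2));return r
g=ray("top",(447,232),.055);print("sleeve guess",g)
for nm in(("top","side"),("top",),("side",)):
    r=fit(lambda v:[cyl],S,[g[0],g[1],.0],[.01,.01,.15],nm);print("sleeve",nm,np.round(r.x,4),r.fun)
a1=ray("top",(375,215),.01);a0=ray("top",(237,243),.01);print(a1,a0)
f=ray("top",(308,226),.07);yaw=np.arctan2(a0[1]-a1[1],a0[0]-a1[0]);print("flap",f,yaw)
for nm in(("top","side"),("top",),("side",)):
    r=fit(lambda v:fixparts(v[3]),F,[f[0],f[1],yaw,-.185],[.01,.01,.05,.008],nm);print("fix",nm,np.round(r.x,4),r.fun)
    if len(nm)==2: vf=r.x
    np.save("fix.npy",vf)
def drawn(n,x0,y0,w,hh,k):
    c=cv2.resize(im[n][y0:y0+hh,x0:x0+w],None,fx=k,fy=k,interpolation=cv2.INTER_CUBIC)[:,:,::-1].copy()
    A=place(np.array([[-.175,0,.055],[.2,0,.055],[0,.042,.091],[0,-.036,.091]]),vf)
    for i,p in enumerate(proj(n,A)): cv2.circle(c,tuple(int(t) for t in (p-[x0,y0])*k),2,[(0,0,255),(255,0,0),(0,255,0),(255,255,0)][i],-1)
    return c
A=drawn("top",225,185,245,85,3);B=drawn("side",250,145,100,110,3)
cv2.imwrite("pics/ctop.png",A)
cv2.imwrite("pics/cside.png",drawn("side",240,140,110,170,3.4))
E
```

```text
sleeve guess [ 0.48748368 -0.35881116  0.055     ]
sleeve ('top', 'side') [ 0.487  -0.3597 -0.1286] 117.875
sleeve ('top',) [ 0.4844 -0.36   -0.1264] 49.875
sleeve ('side',) [ 0.4881 -0.3592 -0.1301] 41.8125
[ 0.54357468 -0.16685046  0.01      ] [0.47222969 0.23467862 0.01      ]
flap [0.51265866 0.02609493 0.07      ] 1.7466443051193825
fix ('top', 'side') [ 0.5144  0.0247  1.7733 -0.1859] 466.1875
fix ('top',) [ 0.5129  0.0241  1.7773 -0.1861] 139.5
fix ('side',) [ 0.5175  0.0252  1.7664 -0.1854] 172.125
```

View pics/ctop.png

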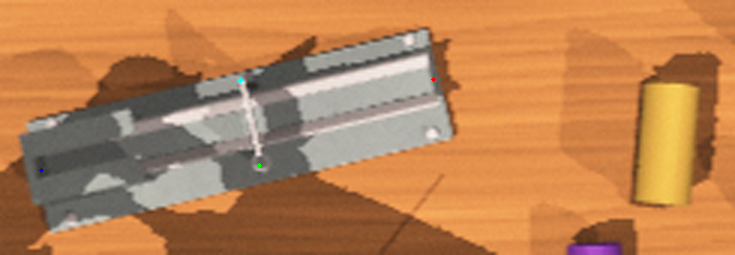

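View pics/cside.png

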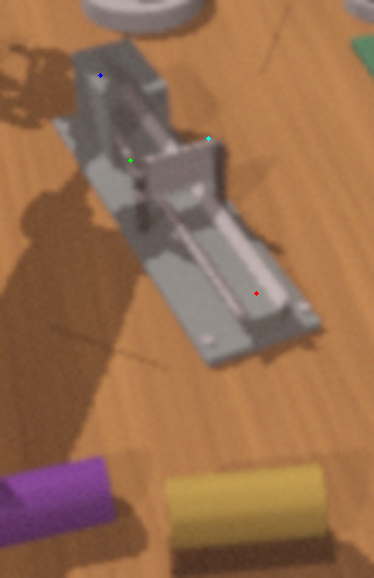

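The crop shows the brass sleeve as a plain yellow cylinder at crop (668,145), and the fitted fixture line lies along the V with its flap marks at (241,80) and (260,163). I'll move across now.

```bash
cat > go.py <<'E'
# prints shift (tool axes, units of 20 cm) and turn (units of 45 deg) from here to a world target: x y z yaw_of_tool_x
import sys
from h import *
o=get_obs();R=Ro.from_rotvec(o["tcp_rot"]);x,y,z,w=map(float,sys.argv[1:5])
T=Ro.from_matrix(np.array([[np.cos(w),np.sin(w),0],[np.sin(w),-np.cos(w),0],[0,0,-1]]))
print("at",np.round(o["eef_pos"],4),"yawx",round(float(np.arctan2(*R.as_matrix()[[1,0],0])),4),"t",round(float(o["clock"]),2),"w",round(float(o["gripper_width"]),4),"F",np.round(o["wrist_force"],1))
print("shift",np.round(R.inv().apply(np.array([x,y,z])-o["eef_pos"])/.2,3),"turn",np.round((R.inv()*T).as_rotvec()/(np.pi/4),3))
E
python3 -m handwheel '[[[-0.75,-0.85,0],[0,0,0],1],[[-0.75,-0.85,0],[0,0,0],1],[[-0.75,-0.85,0],[0,0,0],1],[[-0.75,-0.85,0],[0,0,0],1],[[-0.75,-0.85,0],[0,0,0],1],[[-0.75,-0.85,0],[0,0,0],1]]' 60
python3 -m handwheel '[[[-0.75,-0.85,0],[0,0,0],1],[[-0.75,-0.85,0],[0,0,0],1],[[-0.75,-0.85,0],[0,0,0],1],[[-0.75,-0.85,0],[0,0,0],1],[[-0.75,-0.85,0],[0,0,0],1],[[-0.75,-0.85,0],[0,0,0],1]]'
python3 go.py .487 -.3597 .14 3.012
```

```text
clock: 1.7
eef_pos: [0.317, 0.2905, 0.2312]
tcp_rot: [0.731, 3.054, -0.002]
wrist_force: [-0.6, 0.0, -0.8]
gripper_width: 0.0851
grasp_force: 0.0
clock: 2.2
eef_pos: [0.3745, 0.0706, 0.2317]
tcp_rot: [0.733, 3.053, -0.002]
wrist_force: [0.1, 0.2, 0.7]
gripper_width: 0.0851
grasp_force: 0.0
at [0.3745 0.0706 0.2317] yawx 2.6701 t 2.2 w 0.0851 F [0.1 0.2 0.7]
shift [-1.477 -1.661  0.463] turn [-0.002  0.003 -0.435]
```

```bash
python3 -m handwheel '[[[-0.75,-0.85,0],[0,0,0],1],[[-0.75,-0.85,0],[0,0,0],1],[[-0.75,-0.85,0],[0,0,0],1],[[-0.75,-0.85,0],[0,0,0],1],[[-0.75,-0.85,0],[0,0,0],1],[[-0.75,-0.85,0],[0,0,0],1]]'
python3 -m handwheel '[[[-0.727,-0.811,0.2],[0,0,-0.435],1],[[-0.727,-0.811,0.2],[0,0,-0.435],1],[[-0.727,-0.811,0.2],[0,0,-0.435],1],[[-0.727,-0.811,0.2],[0,0,-0.435],1],[[-0.727,-0.811,0.2],[0,0,-0.435],1],[[-0.727,-0.811,0.2],[0,0,-0.435],1],[[-0.727,-0.811,0.2],[0,0,-0.435],1],[[-0.727,-0.811,0.2],[0,0,-0.435],1]]'
python3 go.py .487 -.3597 .034 3.012
python3 - <<'E'
from h import *
for n,b in(("side",(220,130)),):
    im=snapshot(n);cv2.imwrite("pics/pre.png",cv2.resize(im[150:400,200:440,::-1],None,fx=2.4,fy=2.4))
E
```

```text
clock: 2.7
eef_pos: [0.4315, -0.1494, 0.2316]
tcp_rot: [0.733, 3.053, -0.003]
wrist_force: [-0.3, 0.7, -0.4]
gripper_width: 0.0852
grasp_force: 0.0
clock: 3.37
eef_pos: [0.4874, -0.3554, 0.1908]
tcp_rot: [-0.2, -3.134, -0.002]
wrist_force: [-0.7, -0.0, 0.6]
gripper_width: 0.0856
grasp_force: 0.0
at [ 0.4874 -0.3554  0.1908] yawx 3.0145 t 3.37 w 0.0856 F [-0.7 -0.   0.6]
shift [-0.002 -0.022  0.784] turn [ 0.001 -0.001  0.003]
```

View pics/pre.png

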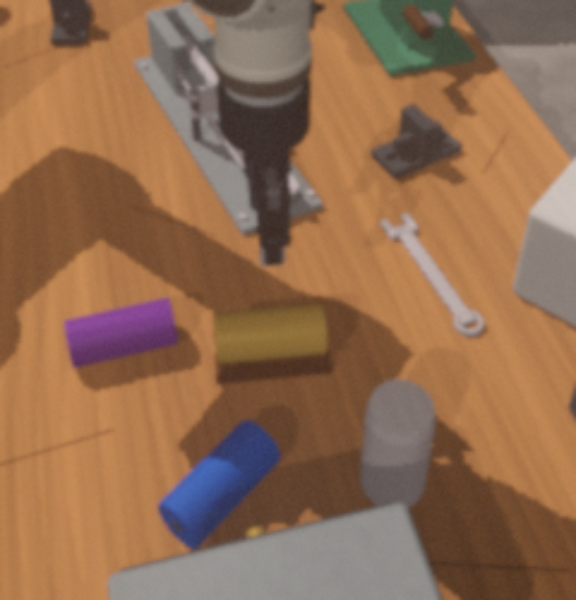

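The picture shows the fingers at (272,260), straight above the middle of the brass sleeve at (272,335), aligned along its axis. Next I go down, grip and lift.

```bash
python3 -m handwheel '[[[0,-0.022,0.2],[0,0,0],1],[[0,-0.022,0.4],[0,0,0],1],[[0,-0.022,0.5],[0,0,0],1],[[0,-0.022,0.6],[0,0,0],1],[[0,-0.022,0.7],[0,0,0],1],[[0,-0.022,0.784],[0,0,0],1],[[0,-0.022,0.784],[0,0,0],1],[[0,-0.022,0.784],[0,0,0],1]]'
python3 -m handwheel '[[[0,0,0],[0,0,0],0.55],[[0,0,0],[0,0,0],0.4],[[0,0,0],[0,0,0],0.3],[[0,0,0],[0,0,0],0.3],[[0,0,0],[0,0,0],0.3],[[0,0,0],[0,0,0],0.3],[[0,0,0],[0,0,0],0.3],[[0,0,0],[0,0,0],0.3],[[0,0,0],[0,0,0],0.3],[[0,0,0],[0,0,0],0.3]]' 60
python3 go.py .487 -.3597 .034 3.012
```

```text
clock: 4.08
eef_pos: [0.4869, -0.358, 0.0346]
tcp_rot: [-0.196, -3.134, -0.002]
wrist_force: [0.5, -0.7, 0.2]
gripper_width: 0.0851
grasp_force: 0.0
clock: 4.92
eef_pos: [0.488, -0.3597, 0.0367]
tcp_rot: [0.198, 3.134, -0.0]
wrist_force: [-1.6, 3.7, 8.7]
gripper_width: 0.0485
grasp_force: 61.3
at [ 0.488  -0.3597  0.0367] yawx 3.0152 t 4.92 w 0.0485 F [-1.6  3.7  8.7]
shift [ 0.005 -0.001  0.013] turn [-0.     0.002  0.004]
```

Gripped: opening 48.5 mm at 61 N. Lifting.

```bash
python3 -m handwheel '[[[0,0,-0.1],[0,0,0],0.3],[[0,0,-0.25],[0,0,0],0.3],[[0,0,-0.4],[0,0,0],0.3],[[0,0,-0.6],[0,0,0],0.3],[[0,0,-0.6],[0,0,0],0.3],[[0,0,-0.6],[0,0,0],0.3]]'
python3 go.py .5335 -.0684 .157 1.7733
```

```text
clock: 5.42
eef_pos: [0.488, -0.3607, 0.1571]
tcp_rot: [0.198, 3.132, -0.006]
wrist_force: [0.1, -0.1, -7.8]
gripper_width: 0.0485
grasp_force: 65.8
at [ 0.488  -0.3607  0.1571] yawx 3.0154 t 5.42 w 0.0485 F [ 0.1 -0.1 -7.8]
shift [-0.042  1.478 -0.004] turn [-1.000e-03  7.000e-03  1.582e+00]
```

```bash
python3 -m handwheel '[[[0,0.1,0],[0,0,0.1],0.3],[[0,0.25,0],[0,0,0.22],0.3],[[-0.01,0.4,0],[0,0,0.36],0.3],[[-0.02,0.55,0],[0,0,0.5],0.3],[[-0.02,0.68,0],[0,0,0.64],0.3],[[-0.02,0.74,0],[0,0,0.74],0.3],[[-0.02,0.74,0],[0,0,0.79],0.3],[[-0.02,0.74,0],[0,0,0.79],0.3]]'
python3 go.py .5335 -.0684 .157 1.7733
```

```text
clock: 6.08
eef_pos: [0.5077, -0.2109, 0.1512]
tcp_rot: [-1.142, -2.92, -0.002]
wrist_force: [0.5, 0.4, -7.0]
gripper_width: 0.0482
grasp_force: 65.5
at [ 0.5077 -0.2109  0.1512] yawx 2.3957 t 6.08 w 0.0482 F [ 0.5  0.4 -7. ]
shift [ 0.389  0.611 -0.027] turn [-0.004 -0.007  0.793]
```

```bash
python3 -m handwheel '[[[0.05,0.08,0],[0,0,0.1],0.3],[[0.13,0.2,0],[0,0,0.24],0.3],[[0.21,0.33,0],[0,0,0.38],0.3],[[0.29,0.46,0],[0,0,0.52],0.3],[[0.35,0.56,0],[0,0,0.66],0.3],[[0.389,0.611,0],[0,0,0.75],0.3],[[0.389,0.611,0],[0,0,0.793],0.3],[[0.389,0.611,0],[0,0,0.793],0.3],[[0.389,0.611,0],[0,0,0.793],0.3]]'
python3 go.py .5335 -.0684 .0367 1.7733
python3 - <<'E'
from h import *
im=snapshot("side");A=cv2.resize(im[100:250,220:360,::-1],None,fx=3.6,fy=3.6,interpolation=cv2.INTER_CUBIC)
cv2.imwrite("pics/over.png",A)
E
```

```text
clock: 6.83
eef_pos: [0.5345, -0.0708, 0.1529]
tcp_rot: [-1.983, -2.433, 0.002]
wrist_force: [-0.9, -0.2, -6.7]
gripper_width: 0.0486
grasp_force: 65.4
at [ 0.5345 -0.0708  0.1529] yawx 1.7738 t 6.83 w 0.0486 F [-0.9 -0.2 -6.7]
shift [ 0.012 -0.001  0.581] turn [-0.003 -0.002  0.001]
```

View pics/over.png

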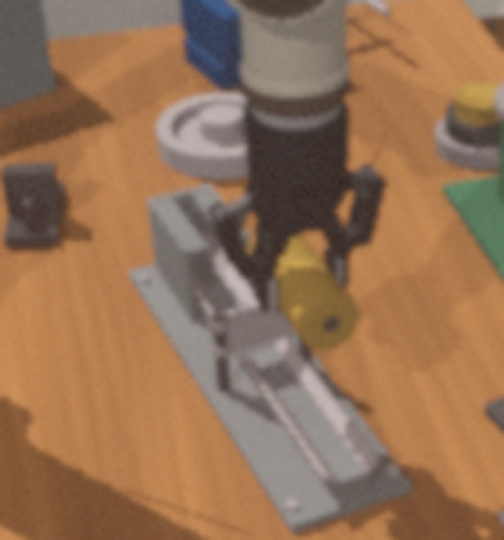

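The picture shows the sleeve held level at crop (315,290), above and ahead of the loading V and aligned with it; the flap is shut at (260,340). I'll lower it and watch the force.

```bash
python3 -m handwheel '[[[0.012,0,0.1],[0,0,0],0.3],[[0.012,0,0.2],[0,0,0],0.3],[[0.012,0,0.3],[0,0,0],0.3],[[0.012,0,0.4],[0,0,0],0.3],[[0.012,0,0.48],[0,0,0],0.3],[[0.012,0,0.52],[0,0,0],0.3],[[0.012,0,0.52],[0,0,0],0.3],[[0.012,0,0.52],[0,0,0],0.3]]'
python3 -m handwheel '[[[0,0,0.02],[0,0,0],0.3],[[0,0,0.04],[0,0,0],0.3],[[0,0,0.04],[0,0,0],0.3],[[0,0,0.04],[0,0,0],0.3]]'
python3 go.py .5335 -.0684 .0367 1.7733
```

```text
clock: 7.55
eef_pos: [0.535, -0.0689, 0.0505]
tcp_rot: [-1.987, -2.433, 0.0]
wrist_force: [0.5, 0.5, -7.7]
gripper_width: 0.0481
grasp_force: 65.3
clock: 7.88
eef_pos: [0.5351, -0.0684, 0.0427]
tcp_rot: [1.987, 2.434, 0.0]
wrist_force: [0.2, -0.7, -7.3]
gripper_width: 0.0483
grasp_force: 65.5
at [ 0.5351 -0.0684  0.0427] yawx 1.7723 t 7.88 w 0.0483 F [ 0.2 -0.7 -7.3]
shift [ 0.002 -0.008  0.03 ] turn [ 0.     0.    -0.001]
```

```bash
python3 -m handwheel '[[[0,0,0.01],[0,0,0],0.3],[[0,0,0.015],[0,0,0],0.3],[[0,0,0.015],[0,0,0],0.3]]'
python3 -m handwheel '[[[0,0,0.008],[0,0,0],0.3],[[0,0,0.015],[0,0,0],0.3],[[0,0,0.015],[0,0,0],0.3]]'
python3 go.py .5335 -.0684 .0367 1.7733
```

```text
clock: 8.13
eef_pos: [0.5356, -0.0685, 0.0399]
tcp_rot: [1.986, 2.433, 0.001]
wrist_force: [-0.0, 0.8, -4.4]
gripper_width: 0.0482
grasp_force: 65.6
clock: 8.38
eef_pos: [0.5373, -0.0688, 0.0382]
tcp_rot: [1.984, 2.43, 0.004]
wrist_force: [2.2, 2.2, 2.3]
gripper_width: 0.0481
grasp_force: 68.8
at [ 0.5373 -0.0688  0.0382] yawx 1.7722 t 8.38 w 0.0481 F [2.2 2.2 2.3]
shift [ 0.006 -0.018  0.008] turn [ 0.006  0.002 -0.001]
```

```bash
python3 -m handwheel '[[[0,0.01,0],[0,0,0],0.3],[[0,0.016,0.006],[0,0,0],0.3],[[0,0.016,0.006],[0,0,0],0.3],[[0,0.016,0.006],[0,0,0],0.3]]'
python3 go.py .5335 -.0684 .0367 1.7733
```

```text
clock: 8.72
eef_pos: [0.5386, -0.0685, 0.0371]
tcp_rot: [1.985, 2.434, -0.002]
wrist_force: [-5.6, -0.1, 12.6]
gripper_width: 0.0482
grasp_force: 70.9
at [ 0.5386 -0.0685  0.0371] yawx 1.7734 t 8.72 w 0.0482 F [-5.6 -0.1 12.6]
shift [ 0.006 -0.025  0.002] turn [-0.001  0.002  0.   ]
```

The sleeve is seated in the V: height is right and the force carries its weight. I'll release it and look.

```bash
python3 -m handwheel '[[[0,0,0],[0,0,0],0.7],[[0,0,0],[0,0,0],0.85],[[0,0,0],[0,0,0],1],[[0,0,0],[0,0,0],1],[[0,0,0],[0,0,0],1],[[0,0,0],[0,0,0],1],[[0,0,0],[0,0,0],1]]'
python3 -m handwheel '[[[0,0,-0.1],[0,0,0],1],[[0,0,-0.25],[0,0,0],1],[[0,0,-0.4],[0,0,0],1],[[0,0,-0.5],[0,0,0],1],[[0,0,-0.6],[0,0,0],1],[[0,0,-0.6],[0,0,0],1]]'
python3 -m handwheel '[[[-0.2,0,0],[0,0,0],0.5],[[-0.4,0,0],[0,0,0],0.2],[[-0.5,0,0],[0,0,0],0],[[-0.55,0,0],[0,0,0],0],[[-0.55,0,0],[0,0,0],0],[[-0.55,0,0],[0,0,0],0],[[-0.55,0,0],[0,0,0],0]]'
python3 - <<'E'
from h import *
a=snapshot("top")[170:260,280:400,::-1];b=snapshot("side")[150:260,250:370,::-1]
A=cv2.resize(a,(480,360),interpolation=cv2.INTER_CUBIC)
B=cv2.resize(b,(320,293),interpolation=cv2.INTER_CUBIC);C=np.zeros((360,800,3),np.uint8);C[:,:480]=A;C[:293,480:]=B
cv2.imwrite("pics/laid.png",C)
E
python3 go.py .5335 -.0684 .0367 1.7733
```

```text
clock: 9.3
eef_pos: [0.5381, -0.0677, 0.0352]
tcp_rot: [-1.987, -2.433, 0.0]
wrist_force: [0.1, -0.2, -1.4]
gripper_width: 0.0854
grasp_force: 0.0
clock: 9.8
eef_pos: [0.5411, -0.0687, 0.1602]
tcp_rot: [1.982, 2.427, 0.004]
wrist_force: [0.7, -0.1, 1.7]
gripper_width: 0.0852
grasp_force: 0.0
clock: 10.38
eef_pos: [0.5597, -0.1739, 0.1546]
tcp_rot: [-1.984, -2.433, -0.0]
wrist_force: [0.6, -0.2, 0.4]
gripper_width: 0.0004
grasp_force: 0.0
at [ 0.56  -0.174  0.155] yawx 1.7738 t 10.48 w -0.0005 F [ 0.  -0.5 -0. ]
shift [ 0.543 -0.023  0.592] turn [-0.001 -0.001  0.001]
```

View pics/laid.png

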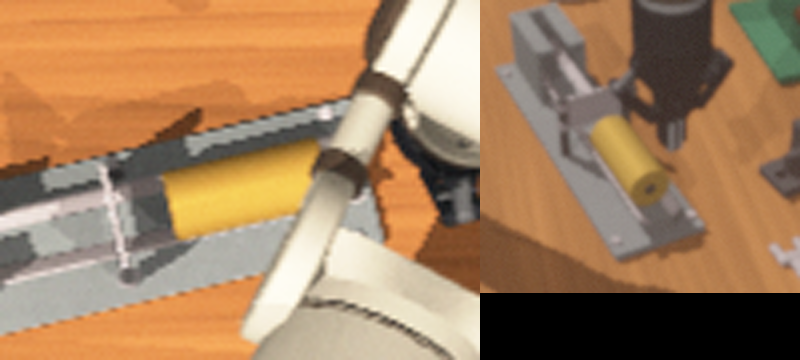

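The sleeve lies in the V at (250,185), with its front about 30 mm short of the shut flap at (115,215), and the shut fingers are behind it. I go down behind it and push.

```bash
python3 -m handwheel '[[[0,0,0.15],[0,0,0],0],[[0,0,0.3],[0,0,0],0],[[0,0,0.45],[0,0,0],0],[[0,0,0.54],[0,0,0],0],[[0,0,0.54],[0,0,0],0],[[0.04,0,0.54],[0,0,0],0],[[0.08,0,0.54],[0,0,0],0],[[0.12,0,0.54],[0,0,0],0],[[0.15,0,0.54],[0,0,0],0],[[0.15,0,0.54],[0,0,0],0]]'
python3 go.py .499 .102 .047 1.7733
python3 -m handwheel '[[[0.03,0,0],[0,0,0],0],[[0.06,0,0],[0,0,0],0],[[0.09,0,0],[0,0,0],0],[[0.12,0,0],[0,0,0],0],[[0.15,0,0],[0,0,0],0],[[0.18,0,0],[0,0,0],0],[[0.21,0,0],[0,0,0],0],[[0.25,0,0],[0,0,0],0],[[0.25,0,0],[0,0,0],0]]'
python3 go.py .5035 .102 .047 1.7733
```

```text
clock: 11.32
eef_pos: [0.5545, -0.1447, 0.0485]
tcp_rot: [1.984, 2.434, 0.001]
wrist_force: [0.7, 0.1, -0.3]
gripper_width: 0.0
grasp_force: 0.0
at [ 0.5545 -0.1447  0.0485] yawx 1.7738 t 11.32 w 0.0 F [ 0.7  0.1 -0.3]
shift [ 1.264 -0.023  0.007] turn [0.002 0.001 0.001]
clock: 12.07
eef_pos: [0.5443, -0.0969, 0.0477]
tcp_rot: [1.985, 2.433, -0.001]
wrist_force: [-0.2, -1.1, 0.8]
gripper_width: 0.0002
grasp_force: 0.5
at [ 0.5443 -0.0969  0.0477] yawx 1.7728 t 12.07 w 0.0002 F [-0.2 -1.1  0.8]
shift [ 1.015 -0.     0.002] turn [ 0.001  0.001 -0.001]
```

```bash
python3 -m handwheel '[[[0.04,0,0],[0,0,0],0],[[0.08,0,0],[0,0,0],0],[[0.12,0,0],[0,0,0],0],[[0.16,0,0],[0,0,0],0],[[0.2,0,0],[0,0,0],0],[[0.24,0,0],[0,0,0],0],[[0.28,0,0],[0,0,0],0],[[0.32,0,0],[0,0,0],0],[[0.36,0,0],[0,0,0],0],[[0.4,0,0],[0,0,0],0],[[0.4,0,0],[0,0,0],0]]'
python3 - <<'E'
from h import *
b=snapshot("side")[110:250,220:360,::-1]
cv2.imwrite("pics/push.png",cv2.resize(b,None,fx=3.5,fy=3.5,interpolation=cv2.INTER_CUBIC))
E
python3 go.py .5035 .102 .047 1.7733
```

```text
clock: 12.98
eef_pos: [0.5282, -0.0187, 0.0476]
tcp_rot: [1.986, 2.434, -0.001]
wrist_force: [0.0, -3.0, 1.0]
gripper_width: -0.0002
grasp_force: 1.0
at [ 0.5282 -0.0186  0.0475] yawx 1.7726 t 13.03 w -0.0002 F [ 0.2 -1.3  0.7]
shift [ 0.616 -0.     0.002] turn [ 0.     0.    -0.001]
```

View pics/push.png

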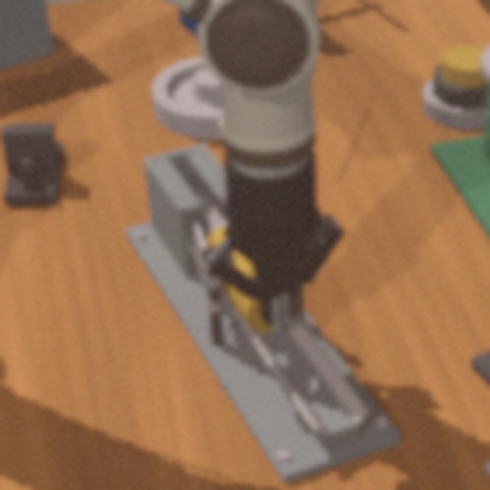

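The sleeve (crop (240,280)) is passing the gate, with the fingers behind it and the flap swung open. I keep pushing.

```bash
python3 -m handwheel '[[[0.04,0,0],[0,0,0],0],[[0.08,0,0],[0,0,0],0],[[0.12,0,0],[0,0,0],0],[[0.16,0,0],[0,0,0],0],[[0.2,0,0],[0,0,0],0],[[0.24,0,0],[0,0,0],0],[[0.28,0,0],[0,0,0],0],[[0.32,0,0],[0,0,0],0],[[0.36,0,0],[0,0,0],0],[[0.4,0,0],[0,0,0],0],[[0.44,0,0],[0,0,0],0],[[0.48,0,0],[0,0,0],0],[[0.52,0,0],[0,0,0],0],[[0.54,0,0],[0,0,0],0],[[0.54,0,0],[0,0,0],0]]'
python3 -m handwheel '[[[0.012,0,0],[0,0,0],0],[[0.024,0,0],[0,0,0],0],[[0.036,0,0],[0,0,0],0],[[0.036,0,0],[0,0,0],0]]'
python3 go.py .5035 .102 .047 1.7733
```

```text
clock: 14.28
eef_pos: [0.5064, 0.0866, 0.0474]
tcp_rot: [1.986, 2.434, -0.002]
wrist_force: [-0.9, -4.3, 2.8]
gripper_width: -0.0
grasp_force: 2.1
clock: 14.62
eef_pos: [0.5052, 0.0929, 0.0475]
tcp_rot: [1.986, 2.433, -0.003]
wrist_force: [-2.0, -6.7, 2.9]
gripper_width: -0.0001
grasp_force: 3.4
at [0.5052 0.0929 0.0475] yawx 1.7725 t 14.62 w -0.0001 F [-2.  -6.7  2.9]
shift [0.046 0.001 0.002] turn [-0.001  0.002 -0.001]
```

```bash
python3 -m handwheel '[[[0.012,0,0],[0,0,0],0],[[0.024,0,0],[0,0,0],0],[[0.03,0,0],[0,0,0],0],[[0.03,0,0],[0,0,0],0]]'
python3 -m handwheel '[[[0.01,0,0],[0,0,0],0],[[0.02,0,0],[0,0,0],0],[[0.02,0,0],[0,0,0],0]]'
python3 go.py .5035 .102 .047 1.7733
```

```text
clock: 14.95
eef_pos: [0.504, 0.0987, 0.0475]
tcp_rot: [1.986, 2.433, -0.003]
wrist_force: [-1.1, -7.6, 2.7]
gripper_width: -0.0001
grasp_force: 3.7
clock: 15.2
eef_pos: [0.5034, 0.1018, 0.0475]
tcp_rot: [1.985, 2.432, -0.005]
wrist_force: [-0.0, -10.3, 1.7]
gripper_width: -0.0001
grasp_force: 5.5
at [0.5034 0.1018 0.0475] yawx 1.7729 t 15.2 w -0.0001 F [ -0.  -10.3   1.7]
shift [0.001 0.001 0.002] turn [-0.001  0.005 -0.001]
```

```bash
python3 -m handwheel '[[[0.01,0,0],[0,0,0],0],[[0.02,0,0],[0,0,0],0],[[0.02,0,0],[0,0,0],0]]'
python3 -m handwheel '[[[0.01,0,0],[0,0,0],0],[[0.02,0,0],[0,0,0],0],[[0.02,0,0],[0,0,0],0]]'
python3 go.py .5035 .102 .047 1.7733
```

```text
clock: 15.45
eef_pos: [0.5035, 0.1018, 0.0476]
tcp_rot: [1.979, 2.43, -0.013]
wrist_force: [1.2, -28.8, 0.6]
gripper_width: -0.0001
grasp_force: 14.1
clock: 15.7
eef_pos: [0.5037, 0.1018, 0.0479]
tcp_rot: [1.975, 2.426, -0.02]
wrist_force: [2.7, -45.1, 0.6]
gripper_width: 0.0001
grasp_force: 22.5
at [0.5037 0.1018 0.0479] yawx 1.7753 t 15.7 w 0.0001 F [  2.7 -45.1   0.6]
shift [ 0.001 -0.001  0.005] turn [-0.002  0.023  0.003]
```

The sleeve has stalled against the end wall exactly where predicted (finger at y = 0.102, 45 N). I back off slightly, lift and look.

```bash
python3 -m handwheel '[[[-0.03,0,0],[0,0,0],0],[[-0.06,0,0],[0,0,0],0],[[-0.06,0,0],[0,0,0],0],[[-0.06,0,-0.1],[0,0,0],0],[[-0.06,0,-0.25],[0,0,0],0],[[-0.06,0,-0.4],[0,0,0],0],[[-0.06,0,-0.6],[0,0,0],0],[[-0.06,0,-0.8],[0,0,0],0],[[-0.3,0,-0.9],[0,0,0],0],[[-0.5,0,-0.9],[0,0,0],0],[[-0.7,0,-0.9],[0,0,0],0],[[-0.9,0,-0.9],[0,0,0],0],[[-0.9,0,-0.9],[0,0,0],0],[[-0.9,0,-0.9],[0,0,0],0]]'
python3 - <<'E'
from h import *
a=snapshot("top")[180:270,220:320,::-1];b=snapshot("side")[140:250,240:340,::-1]
C=np.zeros((396,800,3),np.uint8);C[:360,:400]=cv2.resize(a,(400,360),interpolation=cv2.INTER_CUBIC);C[:,420:780]=cv2.resize(b,(360,396),interpolation=cv2.INTER_CUBIC)
cv2.imwrite("pics/home.png",C)
E
```

```text
clock: 16.87
eef_pos: [0.5374, -0.0659, 0.2266]
tcp_rot: [-1.99, -2.429, -0.0]
wrist_force: [0.6, 0.6, 0.3]
gripper_width: 0.0003
grasp_force: 0.0
```

View pics/home.png

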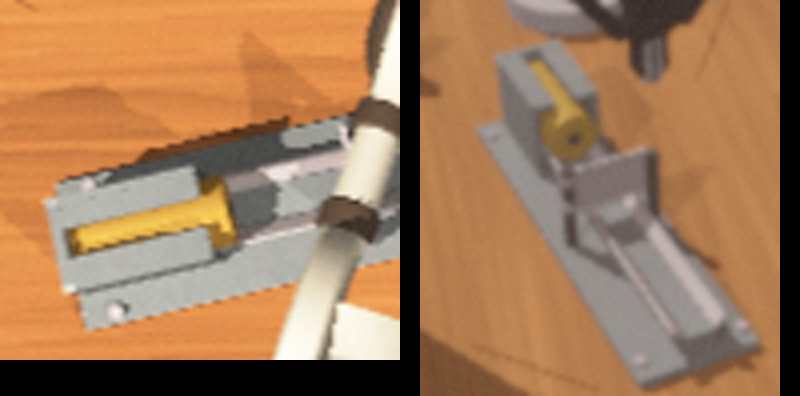

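The sleeve is in the case, with its rear face just outside the mouth at (230,215), and the flap is shut at (610,180). The robot is clear of everything.

```bash
python3 -c "from rig import *;print(job_done())"
```

```text
the job is handed in; nothing more can be done
None
```

The job is handed in: the brass sleeve was laid in the V, pushed through the flap and stalled against the end wall, the last picture shows the flap shut behind it, and the robot finished clear at about 17 s (no verdict was returned).

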